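Lay the model tower on its back against the flip-up stop

ROBOT

A 6-joint arm with a two-finger parallel gripper is mounted at the origin on the work surface. World frame = base frame: x ahead of the robot, y to its left, z up, the work surface at z = 0. Lengths are in m, angles in rad, forces in N, time in s.
With the tool pointing down it reaches from about 0.35 to 1 m from the base axis. Payload 7.1 kg.
Tool frame: the origin (TCP) lies midway between the tips of the shut fingers; the grasp point (between the pads) lies 19 mm behind it (r.tcp_to_grasp is the distance from the TCP to the grasp point, in m); z points along the fingers, y is the line along which they close (so a half turn about z gives the same grasp; the last joint's range is limited). The gripper opens to 85 mm and grips with 20 to 120 N. Pads are 22 mm wide; open, the fingers measure 114 mm over their backs; the gripper's body (76 mm by 85 mm) begins 54 mm behind the grasp point. The pads swing forward as they close: fully open they stand 13 mm farther back than shut.
Start: joints at [1.303, 0.423, 1.63, -0, 1.089, -0.019], TCP at [0.154, 0.606, 0.231] pointing down, gripper open.
Joint ranges: [-3, 3], [-0.9, 2.11], [0.09, 2.58], [-1.31, 4.45], [0.11, 2.69], [-2.54, 2.54]. Speed limits (rad/s): [2.39, 2.39, 3.01, 3.14, 3.14, 3.14].

INTERFACE

Orientations are given as a unit quaternion [x, y, z, w].
In Python, from station import r gives the robot as it stands. The module is installed in compiled form; this text tells all that it offers.
- The arm moves only by the tool apply_moves, never from a script. Its argument "deltas" is a list of rows, each an object with "travel": the shift along the world's x, y, z each as a share of 0.1 m, from -1 to 1, a list of three; "rotation": the turn, a rotation vector about the world's x, y, z each as a share of 0.5 rad, from -1 to 1, a list of three. In form: [{"travel": [x, y, z], "rotation": [wx, wy, wz]}, ...]. A call has 1 to 10 rows; each row shifts and turns the commanded pose from where the row before left it; what a row does not reach is not made up. A row lasts 1/8 s, in which the tool goes at most 62.5 mm and 10.7 degrees, less where a joint would pass 70% of its speed; a pose out of reach is approached as far as the arm can. A call with a number of a shift or a turn outside -1 to 1 is refused whole. A call with a gripper value outside its range is refused whole. "hand" is the opening, from 0 (shut) to 1 (fully open), set as the call begins (left out, the last holds). The fingers move at their own pace and stop on an object; the grip force is fixed at half the most. Time passes only in rows, so rows that do not move let the fingers close. It gives the time, the measured TCP pose, the force, the opening and the grip force at its end, in the units of the state.
- r.sense(): the state, without advancing time (a new reading comes with each control period).
- r.capture(name): name is "scene" or "top" or "wrist"; returns a dict with "pixels" (384x512x3 uint8, red, green, blue), "z_map" (384x512 float32, m along the optical axis (not along the pixel's ray), 0 where there is no reading), "fov_y" (degrees; the focal length in pixels is half the picture's height over the tangent of half this angle, whatever the lens; pixels are square), "cx", "cy" (the principal point, pixels), "pose" (4x4, takes a point from camera to world coordinates); the wrist camera has in their place "T_tool_cam" (4x4, takes a point from camera to tool coordinates, whose origin is the TCP and whose axes are the flange's). Camera axes: x right, y down, z forward; pixel columns grow to the right and rows downward; lengths in m; the calibration is good to about 2 mm. The wrist camera is an equidistant fisheye: a pixel r from the principal point sees the ray r / f radians off the axis. A picture is of the moment at which its call begins: read the wrist's pose just before it.
- r.finish_job(): hands the job in; it is judged then, once.
The state is a dict: "clock": time; "qpos": joint angles; "joint_vel": joint speeds; "joint_torque": joint torques, N m; "eef_pos": TCP position; "tool_rot": TCP orientation; "ft_force": force on the tool from outside, world axes, zero at the start; "moment": the same for the moment, N m; "gripper_width": finger opening in m; "finger_force": force on a finger pad.
Only numpy, scipy, OpenCV 4.12 (cv2) and the standard library are available. Lean on these libraries where they do the work, as an engineer would, in place of code of your own. Each camera call takes 0.05 s, during which the arm holds its last target. There are 200 camera calls.

TASK

Using the fingertips only, gripping and lifting nothing: push the folded-in end stop of the cork-faced board up until it stands fully upright, then tip over the balconied model tower that stands on this board, away from the stop, so that it lies on its flat back with its balconies facing up. Then push it gently by its roof along the board until its foot is flush and square against the upright stop. Leave everything else where it stands.

Things in the scene. Friction and masses are not known exactly. Their poses are not given: they have to be found in the camera images.
- board: Fixed wooden board with a cork face, 360 x 210 mm, lying flat on the table, cork at z = 18 mm. Origin: centre of its underside, z up; its x axis runs along its length from the end with the stop (-x) to the open end (+x), roughly to the robot's left; y across it. When the stop is upright, its working face is the plane x = -165 mm.
- stop (a joint): End stop: aluminium plate 120 mm wide (along board y, centred), 40 tall, 8 thick. Hinge line along board y at board x = -165, z = 18 mm, at the foot of its working face. 0 = upright, against a hard limit; positive (rad) leans in over the board (+x), 1.0 at most, 0.45 to 0.75 at the start. Stiff: stays where left, moves at about 1 to 2 N on its top edge, which starts 45 mm or more from the tower.
- stop_top (a point): Middle of the top edge of the stop's working face, the face that looks along the board towards the tower; 40 mm from the hinge line.
- tower: Loose white model tower on the cork, 50 mm deep (x), 56 wide (y), 150 tall (z), 0.25 to 0.5 kg. Origin: foot centre; z to the flat roof. Two full-height columns of glazed balconies stand 8 mm out from its -x face, which looks at the stop; +x is its flat back. At the start x is within 0.15 rad of board x. Pushed high up it tips over the foot edge of its back and falls by itself; that is fine.
- tower_mid (a point): Point on the tower's axis half way up (75 mm above its foot).
- tree: small model tree, 55 mm tall on a 28 mm disc, standing on the board beside the stop's working space, to one side. Loose. Origin: centre of its underside.
- hut: small model hut 36 x 30 x 24 mm with a flat roof, standing on the board near its other long edge. Loose. Origin: centre of its underside.
- short_tower: a shorter model tower with balconies, 50 x 56 mm and 90 mm tall, on the table beyond the board; not to be moved. Loose. Origin: centre of its underside.
- slim_tower: a slim model tower without balconies, 36 x 36 mm and 130 mm tall, on the table beyond the board; not to be moved. Loose. Origin: centre of its underside.
- glue: glue bottle, 44 mm across, 120 mm tall, on the table. Loose. Origin: centre of its underside.
- paint: paint jar, 54 mm across, 60 mm tall, on the table. Loose. Origin: centre of its underside.
- sander: hand sanding block, 90 x 50 x 42 mm, on the table past the far end of the board. Loose. Origin: centre of its underside.
Mind the look-alikes: they are no part of the job. What is shaped like the tower but green or purple is not meant.

How it is judged:
On the way, in this order (a step that is already met when the one before it is completed fails the run):
1. the stop is pushed up to fully upright while the tower still stands (value of joint stop below 0.08 rad and angle between tower's own z axis and vertical below 0.2 rad), for 0.2 s.
2. the tower lies on its back on the board, balconies up, the stop still upright (angle between tower's own z axis and vertical between 1.5 and 1.64 rad and angle between tower's own x axis and vertical above 3 rad and z of tower in the frame of board between 0.034 and 0.052 m and value of joint stop below 0.08 rad), for 0.2 s.
3. the tower's foot is flush and square against the upright stop (all of step 2 and x of tower in the frame of board below -0.16 m and angle between the z axis of tower and the x axis of board, either way round below 0.06 rad and y of tower in the frame of board between -0.04 and 0.04 m), for 0.2 s.
At the end, for the whole second after the job is handed in: The stop is upright within 0.08 rad; the tower rests on its back on the cork (within about 0.07 rad of level, balconies up), its foot centre within 5 mm of the stop's working face, its axis square to the stop within 0.06 rad and its foot within 40 mm of the board's centre line, at rest (all of step 3 and linear speed of tower below 0.02 m/s); the robot touches nothing.
It fails at once if the tower is lifted while standing or tipping (its middle more than 108 mm above the table) (height (world z) of tower_mid above 0.108 m).
It fails at once if the lying tower is lifted off the board (angle between tower's own z axis and vertical above 1.4 rad and height (world z) of tower_mid above 0.065 m).
It fails at once if the tower falls off the board (height (world z) of tower_mid below 0.034 m).
It fails at once if the tower is pushed or squeezed harder than 40 N (contact force between the fingers and tower above 40 N).
It fails at once if another thing is shifted by more than 15 mm or tipped (distance of any of tree, hut, short_tower, slim_tower, glue, paint, sander from where it was at the start of the episode above 0.015 m or angle between any of tree, hut, short_tower, slim_tower, glue, paint, sander's own z axis and vertical above 0.35 rad).
It also fails if it takes over 56 s, if anything falls off the work surface, if the arm or the gripper's body presses on something with over 40 N, if the wrist force passes 120 N, or if a joint passes its speed limit or range.

## Working session

There is one attempt and no reset: what is moved stays moved. The work goes in short steps, Python scripts to look and compute and a tool call to move; the robot and the scene stay as the last step left them, time stands still between calls to the robot, and variables do not carry over. Pictures are saved under pics/ and viewed, at most 10 in all, crops included, and the job is handed in when it is done.

Besides the shell and the picture viewer there is one more tool, called after "Call:" in YAML: its name, and indented under it one key for each argument. apply_moves: Moves the arm, as the interface text tells. Its arguments: {"type":"object","properties":{"deltas":{"type":"array","items":{"type":"object","properties":{"travel":{"type":"array","items":{"type":"number"}},"rotation":{"type":"array","items":{"type":"number"}}}}},"hand":{"type":"number"}},"required":["deltas"]}

```bash
mkdir -p pics; cat > h.py <<'E'
import numpy as np, cv2
from station import r
def cap(n,save=None):
    c=r.capture(n)
    if save: cv2.imwrite(f'pics/{save}.png',c['pixels'][:,:,::-1])
    return c
def world(c):
    z=c['z_map'];h,w=z.shape;f=h/2/np.tan(np.radians(c['fov_y'])/2)
    u,v=np.meshgrid(np.arange(w),np.arange(h))
    P=np.stack([(u-c['cx'])/f*z,(v-c['cy'])/f*z,z],-1)
    return P@c['pose'][:3,:3].T+c['pose'][:3,3]
E
python3 - <<'E'
from h import *
a=cap('scene');b=cap('top','top')
for n,c in(('s',a),('t',b)): np.savez(n,W=world(c),px=c['pixels'])
cv2.imwrite('pics/both.png',cv2.resize(np.vstack([a['pixels'],b['pixels']])[:,:,::-1],None,fx=.78,fy=.78))
for c in(a,b):print(c['pose'].round(3),c['fov_y'])
print(r.sense())
E
```

```text
[[ 0.656  0.499 -0.567  1.151]
 [ 0.755 -0.45   0.477 -0.491]
 [-0.017 -0.741 -0.672  0.834]
 [ 0.     0.     0.     1.   ]] 49.869502765501096
[[ 0.022 -0.997  0.07   0.429]
 [-1.    -0.021  0.016  0.047]
 [-0.014 -0.07  -0.997  1.411]
 [ 0.     0.     0.     1.   ]] 46.0418826880765
{'clock': 0.1, 'qpos': array([ 1.30295691e+00,  4.23791307e-01,  1.63061089e+00, -3.23943088e-06,
        1.08859196e+00, -1.89702240e-02]), 'joint_vel': array([ 1.39985014e-03, -9.49172496e-04, -4.28148019e-03,  5.93932410e-04,
        4.39934345e-04,  7.40886600e-05]), 'joint_torque': array([-6.31138373e-04, -5.58423579e+01, -2.82444870e+01, -1.58016624e-04,
        2.97512815e-03, -8.75242534e-06]), 'eef_pos': array([0.15377003, 0.60528014, 0.23060769]), 'tool_rot': array([ 1.24112945e-01,  9.92267850e-01, -6.93761659e-04, -9.87270393e-05]), 'ft_force': array([ 0.4753504 , -0.31685368, -0.43277741]), 'moment': array([-0.0089043 , -0.00277101,  0.02084061]), 'finger_force': 0.0, 'gripper_width': 0.08538980852789857}
```

View pics/both.png

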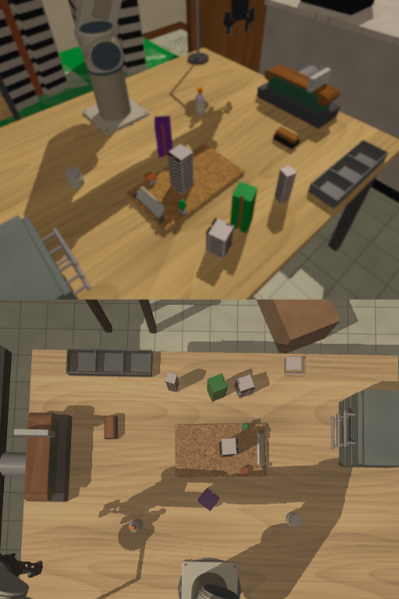

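The board is at about (195,185) in the scene view. Tower candidates in that view:
- White on the board, (180,168)
- Purple, (163,135)
- Green, (243,205)
- Short white, (220,237)
- Slim white, (286,183)

The white one on the cork fits the description. I'll confirm it in an enlarged crop.

```bash
python3 - <<'E'
from h import *
s=np.load('s.npz')['px'];t=np.load('t.npz')['px']
A=cv2.resize(s[140:300,150:330],None,fx=3,fy=3,interpolation=2)[:,:,::-1]
# top: original px = shown/.78
B=cv2.resize(t[150:240,215:355],(540,347),interpolation=2)[:,:,::-1]
cv2.imwrite('pics/c1.png',A[:480]);cv2.imwrite('pics/c2.png',B)
# board extents from top
W=np.load('t.npz')['W']
Z=W[...,2]
for n,(lo,hi) in dict(cork=(.012,.024),stop=(.030,.06),roof=(.15,.19)).items():
    m=(Z>lo)&(Z<hi);m[:150]=0;m[240:]=0;m[:,:215]=0;m[:,355:]=0
    p=W[m];uv=np.argwhere(m)
    rc=cv2.minAreaRect((p[:,:2]*1000).astype(np.float32))
    print(n,m.sum(),p.mean(0).round(4),rc)
m=(Z>.15)&(Z<.19);m[:150]=0;m[240:]=0;m[:,:215]=0;m[:,355:]=0
p=W[m];print(p[:,2].mean());print(p[:,:2].min(0),p[:,:2].max(0))
E
```

```text
cork 6462 [ 0.542  -0.0171  0.0179] ((543.790283203125, -30.727264404296875), (210.05335998535156, 360.7618713378906), 2.041321277618408)
stop 485 [ 0.5295 -0.1592  0.0439] ((545.5264282226562, -115.40965270996094), (201.87193298339844, 180.0494384765625), 1.5413106679916382)
roof 442 [ 0.5464 -0.0544  0.1672] ((546.8798217773438, -55.28010559082031), (56.98020935058594, 59.0469970703125), 4.5106706619262695)
0.16718842096284897
[ 0.51709665 -0.08564421] [ 0.57565484 -0.02469224]
```

View pics/c1.png

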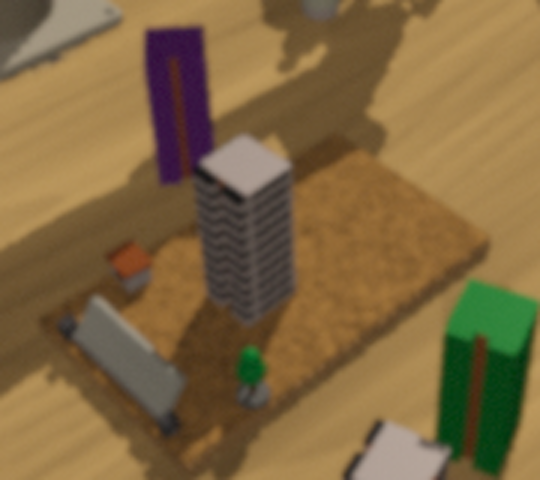

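View pics/c2.png

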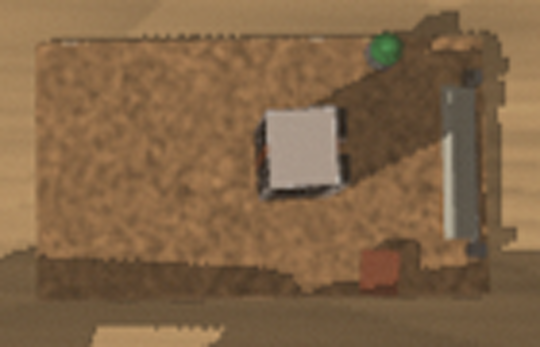

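The crop confirms the plan. The white tower with two balcony columns is at c1 (245,230), the stop leans in at (125,355), the hut is at (130,265) and the tree at (252,375). Now the exact stop and tower numbers.

```bash
python3 - <<'E'
from h import *
c=np.array([.5438,-.0307]);a=np.radians(2.04);bx=np.array([-np.sin(a),np.cos(a)]);by=np.array([-np.cos(a),-np.sin(a)])
print('hinge',c-.165*bx)
for n in 'st':
    W=np.load(n+'.npz')['W'];d=W[...,:2]-c;X=d@bx;Y=d@by;Z=W[...,2]
    m=(Z>.026)&(Z<.07)&(abs(Y)<.055)&(X<-.1)&(X>-.2)
    print(n,'stop',[(z,X[m&(abs(Z-z)<.002)].min().round(4),X[m&(abs(Z-z)<.002)].max().round(4)) for z in(.03,.035,.04,.045,.05,.055) if (m&(abs(Z-z)<.002)).any()], Z[m].max())
    m=(Z>.16)&(Z<.175)&(abs(Y)<.06)&(abs(X)<.1);print('roof',X[m].min(),X[m].max(),Y[m].min(),Y[m].max())
    for lo,hi in((.07,.1),(-.1,-.06)):
        m=(Z>.026)&(Z<.08)&(Y>lo)&(Y<hi)&(X<0)&(X>-.17);print('side',m.sum(),X[m].min(),X[m].max(),Y[m].min(),Y[m].max())
print(r.capture('wrist')['T_tool_cam'].round(3))
E
```

```text
hinge [ 0.54967354 -0.19559543]
s stop [(0.03, np.float64(-0.1696), np.float64(-0.162)), (0.035, np.float64(-0.1669), np.float64(-0.1562)), (0.04, np.float64(-0.1639), np.float64(-0.1557)), (0.045, np.float64(-0.1583), np.float64(-0.1496)), (0.05, np.float64(-0.1537), np.float64(-0.1414)), (0.055, np.float64(-0.1511), np.float64(-0.1457))] 0.055714544689307255
roof -0.05731003044995861 0.004084688729142495 -0.03493990301204973 0.02576787247726764
side 103 -0.16991739351177343 -0.0747821821575008 0.07073770973443433 0.099764173230818
side 126 -0.16947151782081948 -0.0885439978964074 -0.09986528316379704 -0.06008458824931791
t stop [(0.03, np.float64(-0.1698), np.float64(-0.1619)), (0.035, np.float64(-0.1644), np.float64(-0.1552)), (0.04, np.float64(-0.16), np.float64(-0.1547)), (0.045, np.float64(-0.1582), np.float64(-0.141)), (0.05, np.float64(-0.1533), np.float64(-0.1402)), (0.055, np.float64(-0.1501), np.float64(-0.1396))] 0.061668879008119015
roof -0.05460202185308914 0.005312702990328367 -0.030513166817888036 0.02571547014286406
side 106 -0.16976652822198626 -0.07486069164300384 0.07006187222985433 0.09942669356158398
side 72 -0.16906334731301376 -0.07191947996364499 -0.09957610927713059 -0.06485782023005549
[[-0.002 -0.959 -0.284  0.073]
 [ 1.    -0.001 -0.001 -0.001]
 [ 0.001 -0.284  0.959 -0.142]
 [ 0.     0.     0.     1.   ]]
```

Call:
apply_moves:
  deltas:
    - {"travel": [0.26, -0.5, 0], "rotation": [0, 0, -0.32]}
    - {"travel": [0.26, -0.5, 0], "rotation": [0, 0, -0.32]}
    - {"travel": [0.26, -0.5, 0], "rotation": [0, 0, -0.32]}
    - {"travel": [0.26, -0.5, 0], "rotation": [0, 0, -0.32]}
    - {"travel": [0.26, -0.5, 0], "rotation": [0, 0, -0.32]}
    - {"travel": [0.26, -0.5, 0], "rotation": [0, 0, -0.32]}
    - {"travel": [0.26, -0.5, 0], "rotation": [0, 0, -0.32]}
    - {"travel": [0.26, -0.5, 0], "rotation": [0, 0, -0.33]}
  hand: 0.25

```text
clock: 1.15
eef_pos: [0.3624, 0.2041, 0.2314]
tool_rot: [0.696, 0.718, 0.0, 0.0]
ft_force: [0.8, 1.0, 0.2]
gripper_width: 0.0214
finger_force: 0.0
```

The wrist camera sticks out along tool x, towards the tower, so I'll turn another 90° before pushing the stop and shut the fingers.

Call:
apply_moves:
  deltas:
    - {"travel": [0.207, -0.39, 0], "rotation": [0, 0, 0.35]}
    - {"travel": [0.207, -0.39, 0], "rotation": [0, 0, 0.35]}
    - {"travel": [0.207, -0.39, 0], "rotation": [0, 0, 0.35]}
    - {"travel": [0.207, -0.39, 0], "rotation": [0, 0, 0.35]}
    - {"travel": [0.207, -0.39, 0], "rotation": [0, 0, 0.35]}
    - {"travel": [0.207, -0.39, 0], "rotation": [0, 0, 0.35]}
    - {"travel": [0.207, -0.39, 0], "rotation": [0, 0, 0.35]}
    - {"travel": [0.207, -0.39, 0], "rotation": [0, 0, 0.35]}
    - {"travel": [0.207, -0.39, 0], "rotation": [0, 0, 0.35]}
    - {"travel": [0, 0, 0], "rotation": [0, 0, 0]}
  hand: 0

```text
clock: 2.4
eef_pos: [0.5485, -0.1461, 0.231]
tool_rot: [-0.017, 1.0, -0.0, 0.0]
ft_force: [-0.2, -0.6, -0.9]
gripper_width: -0.0
finger_force: 0.0
```

Call:
apply_moves:
  deltas:
    - {"travel": [0, 0, -0.4]}
    - {"travel": [0, 0, -0.4]}
    - {"travel": [0, 0, -0.4]}
    - {"travel": [0, 0, -0.4]}
    - {"travel": [0, 0, -0.2]}
    - {"travel": [0, 0, -0.1]}
    - {"travel": [0, 0, 0]}

```text
invalid input at $.deltas[0]: expected keys travel, rotation
```

```bash
python3 - <<'E'
from h import *
a=cap('scene')
cv2.imwrite('pics/d1.png',cv2.resize(a['pixels'][100:300,150:350],None,fx=3,fy=3)[:,:,::-1])
E
```

```text
(no output)
```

View pics/d1.png

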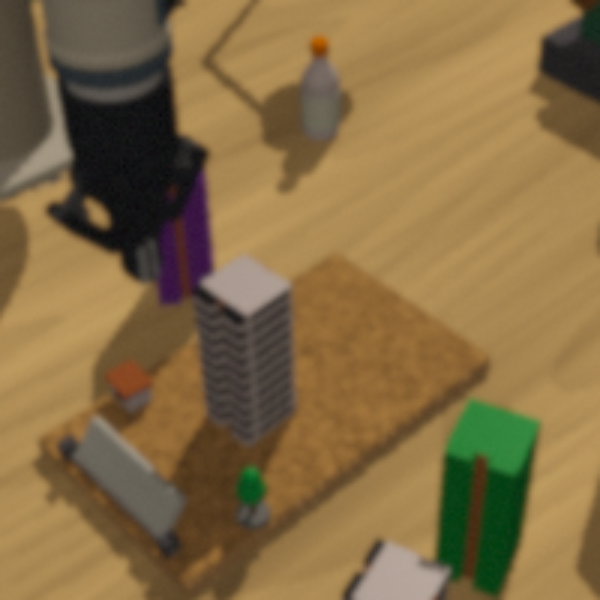

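The gripper hovers above the stop with its shut tips at (148,265). The knuckles at (75,210) and (190,150) stick out along the closing line. I'll measure them by depth before descending.

```bash
python3 - <<'E'
from h import *
t=r.sense()['eef_pos']
P=np.vstack([world(cap(n)).reshape(-1,3) for n in('scene','top')])-t
P=P[(np.linalg.norm(P[:,:2],axis=1)<.13)&(P[:,2]>-.01)&(P[:,2]<.3)]
for z in np.arange(0,.22,.02):
    q=P[(P[:,2]>=z)&(P[:,2]<z+.02)]
    if len(q):print(round(z,2),len(q),q.min(0).round(3)[:2],q.max(0).round(3)[:2])
E
```

```text
0.0 73 [-0.006 -0.014] [0.014 0.014]
0.02 87 [-0.004 -0.014] [0.014 0.013]
0.04 216 [-0.01  -0.036] [0.017 0.041]
0.06 269 [-0.015 -0.055] [0.021 0.056]
0.08 501 [-0.017 -0.062] [0.023 0.064]
0.1 262 [-0.007 -0.049] [0.023 0.053]
0.12 209 [-0.038 -0.037] [0.041 0.028]
0.14 339 [-0.038 -0.038] [0.04  0.032]
0.16 439 [-0.039 -0.037] [0.041 0.036]
0.18 298 [-0.041 -0.04 ] [0.043 0.031]
0.2 441 [-0.039 -0.039] [0.042 0.033]
```

Upright, the knuckles (±64 mm at 80 mm up) would touch the tower. I'll tilt the gripper about 20° away from it (body leaning to -y) before going down.

Call:
apply_moves:
  deltas:
    - {"travel": [0, 0.07, 0], "rotation": [0.25, 0, 0]}
    - {"travel": [0, 0, 0], "rotation": [0.25, 0, 0]}
    - {"travel": [0, 0, 0], "rotation": [0.2, 0, 0]}
    - {"travel": [0, 0, -0.4], "rotation": [0, 0, 0]}
    - {"travel": [0, 0, -0.4], "rotation": [0, 0, 0]}
    - {"travel": [0, 0, -0.4], "rotation": [0, 0, 0]}
    - {"travel": [0, 0, -0.3], "rotation": [0, 0, 0]}
    - {"travel": [0, 0, -0.2], "rotation": [0, 0, 0]}
    - {"travel": [0, 0, -0.2], "rotation": [0, 0, 0]}
    - {"travel": [0, 0, 0], "rotation": [0, 0, 0]}

```text
clock: 3.8
eef_pos: [0.5468, -0.1362, 0.0404]
tool_rot: [-0.017, 0.984, 0.175, 0.002]
ft_force: [-0.5, 0.8, 0.4]
gripper_width: 0.0005
finger_force: 0.0
```

Call:
apply_moves:
  deltas:
    - {"travel": [0, -0.05, 0], "rotation": [0, 0, 0]}
    - {"travel": [0, -0.05, 0], "rotation": [0, 0, 0]}
    - {"travel": [0, -0.05, 0], "rotation": [0, 0, 0]}
    - {"travel": [0, -0.05, 0], "rotation": [0, 0, 0]}
    - {"travel": [0, -0.05, 0], "rotation": [0, 0, 0]}
    - {"travel": [0, -0.05, 0], "rotation": [0, 0, 0]}
    - {"travel": [0, -0.03, 0], "rotation": [0, 0, 0]}
    - {"travel": [0, 0, 0], "rotation": [0, 0, 0]}

```text
clock: 4.8
eef_pos: [0.5477, -0.1701, 0.0416]
tool_rot: [-0.017, 0.985, 0.174, 0.003]
ft_force: [0.6, 0.9, 1.7]
gripper_width: -0.0002
finger_force: 0.7
```

Call:
apply_moves:
  deltas:
    - {"travel": [0, -0.03, 0], "rotation": [0, 0, 0]}
    - {"travel": [0, -0.03, 0], "rotation": [0, 0, 0]}
    - {"travel": [0, 0, 0], "rotation": [0, 0, 0]}

```text
clock: 5.18
eef_pos: [0.5474, -0.1762, 0.0411]
tool_rot: [-0.017, 0.985, 0.174, 0.003]
ft_force: [-0.5, 0.0, -1.1]
gripper_width: 0.0003
finger_force: 0.0
```

```bash
python3 - <<'E'
from h import *
a=cap('scene')
cv2.imwrite('pics/d2.png',cv2.resize(a['pixels'][100:300,150:350],None,fx=3,fy=3)[:,:,::-1])
E
```

```text
(no output)
```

View pics/d2.png

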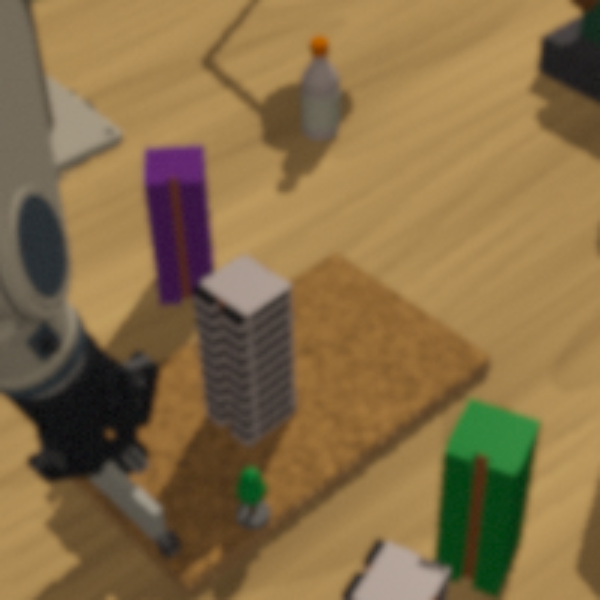

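The stop is nearly upright, with its visible end at (160,520), the fingers behind it and the tower clear. I'll keep pushing until I feel the hard limit.

Call:
apply_moves:
  deltas:
    - {"travel": [0, -0.03, 0], "rotation": [0, 0, 0]}
    - {"travel": [0, -0.03, 0], "rotation": [0, 0, 0]}
    - {"travel": [0, 0, 0], "rotation": [0, 0, 0]}

```text
clock: 5.6
eef_pos: [0.547, -0.1778, 0.0411]
tool_rot: [-0.017, 0.984, 0.178, 0.002]
ft_force: [5.4, 18.1, -0.4]
gripper_width: 0.0003
finger_force: 8.2
```

Felt the limit at 18 N, so the stop is upright. Backing off, rising, untilting and turning back.

Call:
apply_moves:
  deltas:
    - {"travel": [0, 0.2, 0], "rotation": [0, 0, 0]}
    - {"travel": [0, 0.16, 0], "rotation": [0, 0, 0]}
    - {"travel": [0, 0, 0.4], "rotation": [0, 0, 0]}
    - {"travel": [0, 0, 0.4], "rotation": [0, 0, 0]}
    - {"travel": [0, 0, 0.4], "rotation": [0, 0, 0]}
    - {"travel": [0, 0, 0.4], "rotation": [0, 0, 0]}
    - {"travel": [0, 0, 0.3], "rotation": [0, 0, 0]}
    - {"travel": [0, 0, 0], "rotation": [-0.35, 0, 0]}
    - {"travel": [0, 0, 0], "rotation": [-0.35, 0, 0]}
    - {"travel": [0, 0, 0], "rotation": [0, 0, 0]}
  hand: 0.25

```text
clock: 6.85
eef_pos: [0.5474, -0.1434, 0.2319]
tool_rot: [-0.02, 1.0, -0.0, 0.0]
ft_force: [-0.1, 0.9, -0.3]
gripper_width: 0.0214
finger_force: 0.0
```

Call:
apply_moves:
  deltas:
    - {"travel": [0, 0, 0], "rotation": [0, 0, -0.35]}
    - {"travel": [0, 0, 0], "rotation": [0, 0, -0.35]}
    - {"travel": [0, 0, 0], "rotation": [0, 0, -0.35]}
    - {"travel": [0, 0, 0], "rotation": [0, 0, -0.35]}
    - {"travel": [0, 0, 0], "rotation": [0, 0, -0.35]}
    - {"travel": [0, 0, 0], "rotation": [0, 0, -0.35]}
    - {"travel": [0, 0, 0], "rotation": [0, 0, -0.35]}
    - {"travel": [0, 0, 0], "rotation": [0, 0, -0.35]}
    - {"travel": [0, 0, 0], "rotation": [0, 0, -0.33]}
    - {"travel": [0, 0, 0], "rotation": [0, 0, 0]}

```text
clock: 8.1
eef_pos: [0.5473, -0.1462, 0.2309]
tool_rot: [0.692, 0.722, 0.001, -0.001]
ft_force: [-0.2, -0.0, -0.8]
gripper_width: 0.0214
finger_force: 0.0
```

```bash
python3 - <<'E'
from h import *
s=r.sense();print(s['eef_pos'],s['tool_rot'],s['gripper_width'])
c=np.array([.5438,-.0307]);a=np.radians(2.04);bx=np.array([-np.sin(a),np.cos(a)]);by=np.array([-np.cos(a),-np.sin(a)])
W=world(cap('scene'));d=W[...,:2]-c;X=d@bx;Y=d@by;Z=W[...,2]
m=(abs(Y)<.055)&(X<-.13)&(X>-.2)&(Z<.08)
for z in(.03,.04,.05,.055):
    q=X[m&(abs(Z-z)<.002)]
    print(z,len(q),q.min() if len(q) else 0,q.max() if len(q) else 0)
E
```

```text
[ 0.54726064 -0.14623099  0.23092728] [ 6.92305764e-01  7.21603303e-01  5.63258217e-04 -1.04157291e-03] 0.021436370512372193
0.03 17 -0.17457813924310223 -0.17354877468732394
0.04 29 -0.17538365692521554 -0.17257428792595694
0.05 23 -0.1748466650542145 -0.1731393709089943
0.055 84 -0.17512748924248014 -0.16565996930672894
```

The stop's outer face is vertical at x ≈ -174 mm, so it is upright. Now tipping.

Call:
apply_moves:
  deltas:
    - {"travel": [0, 0.16, 0], "rotation": [0, 0, 0]}
    - {"travel": [0, 0, -0.3], "rotation": [0, 0, 0]}
    - {"travel": [0, 0, -0.3], "rotation": [0, 0, 0]}
    - {"travel": [0, 0, -0.26], "rotation": [0, 0, 0]}
    - {"travel": [0, 0.1, 0], "rotation": [0, 0, 0]}
    - {"travel": [0, 0.1, 0], "rotation": [0, 0, 0]}
    - {"travel": [0, 0.08, 0], "rotation": [0, 0, 0]}
    - {"travel": [0, 0.05, 0], "rotation": [0, 0, 0]}
    - {"travel": [0, 0.05, 0], "rotation": [0, 0, 0]}

```text
clock: 9.28
eef_pos: [0.5479, -0.0915, 0.146]
tool_rot: [0.692, 0.721, 0.0, 0.001]
ft_force: [-0.1, -0.5, 0.5]
gripper_width: 0.0213
finger_force: 0.4
```

Call:
apply_moves:
  deltas:
    - {"travel": [0, 0.05, 0], "rotation": [0, 0, 0]}
    - {"travel": [0, 0.05, 0], "rotation": [0, 0, 0]}
    - {"travel": [0, 0.05, 0], "rotation": [0, 0, 0]}
    - {"travel": [0, 0.05, 0], "rotation": [0, 0, 0]}

```text
clock: 9.78
eef_pos: [0.5474, -0.0715, 0.1452]
tool_rot: [0.693, 0.721, -0.0, -0.0]
ft_force: [0.5, -0.8, -0.9]
gripper_width: 0.0216
finger_force: 0.2
```

Call:
apply_moves:
  deltas:
    - {"travel": [0, 0.05, 0], "rotation": [0, 0, 0]}
    - {"travel": [0, 0.05, 0], "rotation": [0, 0, 0]}
    - {"travel": [0, 0.05, 0], "rotation": [0, 0, 0]}
    - {"travel": [0, 0.05, 0], "rotation": [0, 0, 0]}
    - {"travel": [0, 0.05, 0], "rotation": [0, 0, 0]}
    - {"travel": [0, 0.03, 0], "rotation": [0, 0, 0]}
    - {"travel": [0, 0, 0], "rotation": [0, 0, 0]}

```text
clock: 10.65
eef_pos: [0.5475, -0.0436, 0.1453]
tool_rot: [0.692, 0.721, 0.0, 0.0]
ft_force: [-0.5, -0.7, 0.4]
gripper_width: 0.0214
finger_force: 0.0
```

```bash
python3 - <<'E'
from h import *
a=cap('scene')
cv2.imwrite('pics/d3.png',cv2.resize(a['pixels'][100:300,150:350],None,fx=3,fy=3)[:,:,::-1])
E
```

```text
(no output)
```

View pics/d3.png

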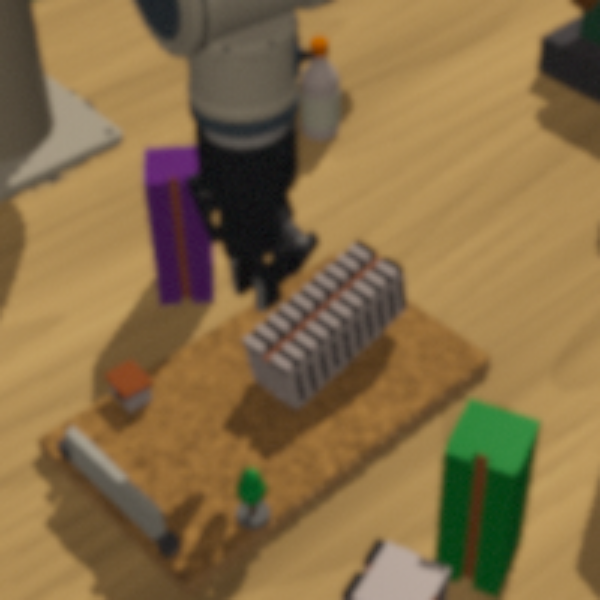

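The tower lies on its back with its balconies up, foot at (275,375) and roof at (385,275), and the stop is upright. I'll move past the roof and measure.

Call:
apply_moves:
  deltas:
    - {"travel": [0, 0.4, 0], "rotation": [0, 0, 0]}
    - {"travel": [0, 0.4, 0], "rotation": [0, 0, 0]}
    - {"travel": [0, 0.5, 0], "rotation": [0, 0, 0]}
    - {"travel": [0, 0.5, 0], "rotation": [0, 0, 0]}
    - {"travel": [0, 0.4, 0], "rotation": [0, 0, 0]}
    - {"travel": [0, 0, 0], "rotation": [0, 0, 0]}

```text
clock: 11.45
eef_pos: [0.5476, 0.1785, 0.1454]
tool_rot: [0.691, 0.723, 0.0, 0.0]
ft_force: [0.8, 0.5, -0.2]
gripper_width: 0.0213
finger_force: 0.0
```

```bash
cat > m.py <<'E'
from h import *
s=r.sense();print(s['clock'],s['eef_pos'])
c=np.array([.5438,-.0307]);a=np.radians(2.04);bx=np.array([-np.sin(a),np.cos(a)]);by=np.array([-np.cos(a),-np.sin(a)])
for n in('scene','top'):
    W=world(cap(n));d=W[...,:2]-c;X=d@bx;Y=d@by;Z=W[...,2]
    m=(abs(Y)<.06)&(X>-.162)&(X<.178)&(Z>.06)&(Z<.085)
    p=np.stack([X[m],Y[m]],1).astype(np.float32)*1000
    rc=cv2.minAreaRect(p);print(n,m.sum(),rc,'z',np.median(Z[m]),'x',p[:,0].min(),p[:,0].max())
E
python3 m.py
```

```text
11.45 [0.54756615 0.17846608 0.1453681 ]
scene 988 ((78.8956527709961, -1.1975879669189453), (153.5001220703125, 58.12694549560547), 2.105275869369507) z 0.07433935239568479 x 1.547123 155.97719
top 950 ((80.52699279785156, 2.9316940307617188), (149.77610778808594, 56.07367706298828), 2.237086772918701) z 0.07541921330497736 x 5.903178 155.21211
```

Call:
apply_moves:
  deltas:
    - {"travel": [-0.12, 0, -0.3], "rotation": [0, 0, 0]}
    - {"travel": [0, 0, -0.4], "rotation": [0, 0, 0]}
    - {"travel": [0, 0, -0.3], "rotation": [0, 0, 0]}
    - {"travel": [0, 0, -0.1], "rotation": [0, 0, 0]}
    - {"travel": [0, -0.15, 0], "rotation": [0, 0, 0]}
    - {"travel": [0, -0.1, 0], "rotation": [0, 0, 0]}
    - {"travel": [0, -0.06, 0], "rotation": [0, 0, 0]}
    - {"travel": [0, -0.06, 0], "rotation": [0, 0, 0]}
    - {"travel": [0, -0.06, 0], "rotation": [0, 0, 0]}
    - {"travel": [0, -0.06, 0], "rotation": [0, 0, 0]}

```text
clock: 12.8
eef_pos: [0.5359, 0.1272, 0.0356]
tool_rot: [0.692, 0.721, 0.0, 0.0]
ft_force: [1.1, 2.2, 0.5]
gripper_width: 0.0212
finger_force: 0.0
```

Call:
apply_moves:
  deltas:
    - {"travel": [0.002, -0.06, 0], "rotation": [0, 0, 0]}
    - {"travel": [0.002, -0.06, 0], "rotation": [0, 0, 0]}
    - {"travel": [0.002, -0.06, 0], "rotation": [0, 0, 0]}
    - {"travel": [0.002, -0.06, 0], "rotation": [0, 0, 0]}
    - {"travel": [0.002, -0.06, 0], "rotation": [0, 0, 0]}
    - {"travel": [0.002, -0.06, 0], "rotation": [0, 0, 0]}
    - {"travel": [0.002, -0.06, 0], "rotation": [0, 0, 0]}
    - {"travel": [0.002, -0.06, 0], "rotation": [0, 0, 0]}
    - {"travel": [0.002, -0.06, 0], "rotation": [0, 0, 0]}
    - {"travel": [0.002, -0.06, 0], "rotation": [0, 0, 0]}

```text
clock: 14.05
eef_pos: [0.5375, 0.0668, 0.0353]
tool_rot: [0.693, 0.721, -0.0, -0.0]
ft_force: [0.6, 2.1, -0.4]
gripper_width: 0.0212
finger_force: 0.0
```

```bash
python3 m.py
```

```text
14.05 [0.53745852 0.06676489 0.03528104]
scene 1160 ((21.855220794677734, -5.486614227294922), (175.59597778320312, 86.09778594970703), 5.918856143951416) z 0.07446622879259407 x -64.65111 111.723595
top 523 ((-21.277145385742188, 5.673360824584961), (83.92125701904297, 55.197452545166016), 1.4484353065490723) z 0.0753939392850953 x -62.539967 21.05182
```

Call:
apply_moves:
  deltas:
    - {"travel": [0.002, -0.06, 0], "rotation": [0, 0, 0]}
    - {"travel": [0.002, -0.06, 0], "rotation": [0, 0, 0]}
    - {"travel": [0.002, -0.06, 0], "rotation": [0, 0, 0]}
    - {"travel": [0.002, -0.06, 0], "rotation": [0, 0, 0]}
    - {"travel": [0.002, -0.06, 0], "rotation": [0, 0, 0]}
    - {"travel": [0.002, -0.06, 0], "rotation": [0, 0, 0]}
    - {"travel": [0.002, -0.06, 0], "rotation": [0, 0, 0]}
    - {"travel": [0.002, -0.06, 0], "rotation": [0, 0, 0]}
    - {"travel": [0.002, -0.06, 0], "rotation": [0, 0, 0]}
    - {"travel": [0.002, -0.06, 0], "rotation": [0, 0, 0]}

```text
clock: 15.4
eef_pos: [0.5395, 0.0068, 0.0353]
tool_rot: [0.693, 0.721, -0.0, -0.0]
ft_force: [0.6, 0.4, -0.1]
gripper_width: 0.0214
finger_force: 0.0
```

Call:
apply_moves:
  deltas:
    - {"travel": [0.002, -0.06, 0], "rotation": [0, 0, 0]}
    - {"travel": [0.002, -0.06, 0], "rotation": [0, 0, 0]}
    - {"travel": [0.002, -0.06, 0], "rotation": [0, 0, 0]}
    - {"travel": [0.002, -0.06, 0], "rotation": [0, 0, 0]}
    - {"travel": [0.002, -0.06, 0], "rotation": [0, 0, 0]}
    - {"travel": [0, 0, 0], "rotation": [0, 0, 0]}

```text
clock: 16.15
eef_pos: [0.5406, -0.0234, 0.0354]
tool_rot: [0.693, 0.721, 0.0, 0.0]
ft_force: [-0.3, -0.1, -0.2]
gripper_width: 0.0215
finger_force: 0.0
```

```bash
python3 m.py
```

```text
16.15 [ 0.54064116 -0.02340329  0.03538422]
scene 1298 ((-68.57405090332031, 1.7483062744140625), (82.64064025878906, 173.41571044921875), 89.21924591064453) z 0.07442330576702105 x -155.48326 17.589928
top 362 ((-123.8097152709961, 5.01361083984375), (58.17588424682617, 54.87871170043945), 0.7122729420661926) z 0.07481158498904172 x -153.20326 -94.46321
```

Foot about 11 mm from the face. Slowing down and watching the force.

Call:
apply_moves:
  deltas:
    - {"travel": [0.001, -0.03, 0], "rotation": [0, 0, 0]}
    - {"travel": [0.001, -0.03, 0], "rotation": [0, 0, 0]}
    - {"travel": [0.001, -0.02, 0], "rotation": [0, 0, 0]}
    - {"travel": [0, -0.01, 0], "rotation": [0, 0, 0]}
    - {"travel": [0, 0, 0], "rotation": [0, 0, 0]}

```text
clock: 16.88
eef_pos: [0.5408, -0.032, 0.0353]
tool_rot: [0.693, 0.721, -0.0, 0.0]
ft_force: [0.0, 0.5, -0.3]
gripper_width: 0.0213
finger_force: 0.0
```

Call:
apply_moves:
  deltas:
    - {"travel": [0, -0.01, 0], "rotation": [0, 0, 0]}
    - {"travel": [0, -0.01, 0], "rotation": [0, 0, 0]}
    - {"travel": [0, 0, 0], "rotation": [0, 0, 0]}

```text
clock: 17.25
eef_pos: [0.5408, -0.0339, 0.0353]
tool_rot: [0.693, 0.721, -0.0, 0.0]
ft_force: [-0.1, -0.1, 0.3]
gripper_width: 0.0215
finger_force: 0.0
```

Call:
apply_moves:
  deltas:
    - {"travel": [0, -0.01, 0], "rotation": [0, 0, 0]}
    - {"travel": [0, -0.01, 0], "rotation": [0, 0, 0]}
    - {"travel": [0, 0, 0], "rotation": [0, 0, 0]}

```text
clock: 17.62
eef_pos: [0.5409, -0.0356, 0.0353]
tool_rot: [0.693, 0.721, 0.0, -0.0]
ft_force: [0.4, 4.7, -0.0]
gripper_width: 0.0213
finger_force: 0.0
```

Call:
apply_moves:
  deltas:
    - {"travel": [0, -0.01, 0], "rotation": [0, 0, 0]}
    - {"travel": [0, 0, 0], "rotation": [0, 0, 0]}

```text
clock: 17.88
eef_pos: [0.5411, -0.0359, 0.0355]
tool_rot: [0.693, 0.721, 0.001, -0.0]
ft_force: [1.3, 9.9, 1.0]
gripper_width: 0.0214
finger_force: 0.0
```

Force builds against the stop, so the foot is seated. Retreating and checking.

Call:
apply_moves:
  deltas:
    - {"travel": [0, 0.05, 0], "rotation": [0, 0, 0]}
    - {"travel": [0, 0.2, 0], "rotation": [0, 0, 0]}
    - {"travel": [0, 0.4, 0], "rotation": [0, 0, 0]}
    - {"travel": [0, 0.4, 0.2], "rotation": [0, 0, 0]}
    - {"travel": [0, 0.4, 0.4], "rotation": [0, 0, 0]}
    - {"travel": [0, 0.4, 0.4], "rotation": [0, 0, 0]}
    - {"travel": [-0.2, 0.5, 0.4], "rotation": [0, 0, 0]}
    - {"travel": [-0.2, 0.5, 0], "rotation": [0, 0, 0]}
    - {"travel": [0, 0, 0], "rotation": [0, 0, 0]}

```text
clock: 19.0
eef_pos: [0.5005, 0.2484, 0.1732]
tool_rot: [0.691, 0.723, 0.001, 0.0]
ft_force: [0.1, 0.2, -0.2]
gripper_width: 0.0211
finger_force: 0.0
```

```bash
python3 m.py; python3 - <<'E'
from h import *
a=cap('scene')
cv2.imwrite('pics/d4.png',cv2.resize(a['pixels'][100:300,150:350],None,fx=3,fy=3)[:,:,::-1])
c=np.array([.5438,-.0307]);a_=np.radians(2.04);bx=np.array([-np.sin(a_),np.cos(a_)]);by=np.array([-np.cos(a_),-np.sin(a_)])
W=world(a);d=W[...,:2]-c;X=d@bx;Y=d@by;Z=W[...,2];m=(abs(Y)<.055)&(X<-.16)&(X>-.2)
for z in(.03,.04,.05): q=X[m&(abs(Z-z)<.003)];print(z,np.median(q))
E
```

```text
19.0 [0.5005142  0.24842584 0.17320411]
scene 1158 ((-88.99099731445312, 1.1356697082519531), (146.3481903076172, 59.10990905761719), 0.5032844543457031) z 0.07439952821942036 x -161.98691 -15.829226
top 957 ((-88.18502807617188, 5.300039291381836), (147.3856658935547, 57.033897399902344), 0.08147481083869934) z 0.07513907373415485 x -161.89163 -14.473375
0.03 -0.1739780678140549
0.04 -0.17397500375062971
0.05 -0.17407927909105772
```

View pics/d4.png

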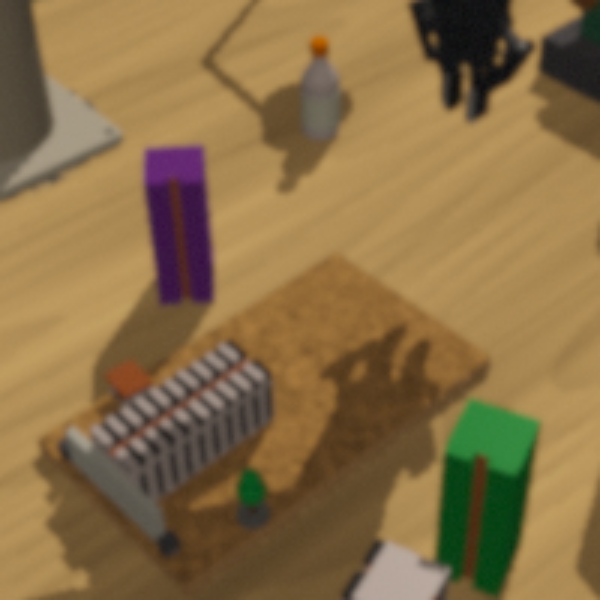

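The tower lies flush and square against the upright stop, foot at (125,465) and roof at (255,370), within about 0.5°. The tree, hut and the rest stand where they were. Handing in.

```bash
python3 -c "
from station import r
print(r.finish_job())"
```

```text
the job is handed in; nothing more can be done
None
```

I've handed the job in: the stop is upright, and the tower lies on its back, balconies up, with its foot against the stop and square to within about 0.5°. Nothing else looked moved, but the hand-in call returned no verdict.

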